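# Feed a nylon collar under the hand press

### The job

Set the white nylon collar upright in the ringed nest of the press's feed carriage while the carriage is still out in its loading position, let go of it, then slide the carriage by its red grip post fully home against the end stop under the ram, so the collar rides in flat in its nest. Nylon marks easily: keep the grip on the collar light, well below 50 N at each finger. Leave the bearing, the gear hub, the ram insert and the arbor block where they are, and leave the press with nothing touching it.

Things in the scene. Friction and masses are not known exactly. Their poses are not given: they have to be found in the camera images.
- press: Green hand press bolted to the slab. Origin on the slab under the ram axis. Own axes: x away from the robot (yaw within 0.22 rad of the world's), y towards the open side of the throat; column at y -85 to -170 mm, x -45 to 45. Steel slide bed 24 mm high, x -50 to 50, y -60 to 230; green base 20 mm high, x -85 to 85, y -170 to 50. Ball-tipped lever on the head's +x side.
- head_edge (a point): Middle of the lower edge, on the press's -x side, of the head over the throat. Head: x -62 to 62, y -170 to 50 mm in press axes, 190 to 310 mm above the slab; ram tip under it at 123 mm. When home, the red grip stands 6 mm inside this edge, so a vertical gripper does not fit above it: lean the tool back to the press's -x side by 30 to 40 degrees.
- carriage (a joint): Feed carriage of the press, sliding on the bed along the press's own -y: 0 m = right out, 0.17 m = home against the end stop, nest under the ram. Starts at 0 to 0.035. It has about 2.5 N of sliding friction and stays where it is left. Aluminium plate 80 mm long (y), 85 mm wide, top 36 mm above the slab.
- nest (a point): Centre of the nest's flat floor on the carriage plate, 36 mm above the slab: a dark ring lip 3 mm high, 56 mm inner and 64 mm outer diameter. Axes parallel to the press's; it moves with the carriage.
- grip (a point): Point on the axis of the red upright grip post of the carriage, 66 mm above the slab. The post is a 16 mm diameter cylinder standing from 36 to 82 mm above the slab, 56 mm to the press's -x side of the nest centre. Moves with the carriage.
- collar: White nylon collar, a plain ring of 46 mm outer and 22 mm inner diameter, 30 mm high, about 45 g, standing on its flat end on the slab. Origin at the centre of its underside, z up.
- bearing: Stainless bearing, ring 52 mm outer diameter, 15 mm high. Bystander. Origin at the centre of its underside.
- gear_hub: Bronze gear hub, toothed disc 56 mm diameter with a 30 mm boss, 34 mm high. Bystander. Origin at the centre of its underside.
- ram_insert: Blued steel ram insert, 34 mm foot, 20 mm shank, 42 mm high, upright. Bystander. Origin at the centre of its underside.
- arbor_block: Steel arbor block with a slot along its top, 80 x 60 x 52 mm. Bystander. Origin at the centre of its underside.

How it is judged:
By the outcome, as a careful person would: the job done as asked, in the order asked, and still so for the second after the job is handed in, with the robot touching nothing.
It also fails if it takes over 48 s, if anything falls off the work surface, if the arm or the gripper's body presses on something with over 40 N, if the wrist force passes 120 N, or if a joint passes its speed limit or range.

### The arm

A 6-joint arm with a two-finger parallel gripper is mounted at the origin on the work surface. World frame = base frame: x ahead of the robot, y to its left, z up, the work surface at z = 0. Lengths are in mm, angles in rad, forces in N, time in s.
With the tool pointing down it reaches from about 350 to 975 mm from the base axis. Payload 17.4 kg.
Tool frame: the origin (TCP) lies at the centre of the arm's flange, where the gripper is bolted on; the fingertips stand 173 mm ahead of it and the grasp point (between the pads) lies hold_point_z ahead of it (hold_point_z is the distance from the TCP to the grasp point, in mm); z points along the fingers, y is the line along which they close (so a half turn about z gives the same grasp; the last joint's range is limited). The gripper opens to 85 mm and grips with 20 to 120 N. Pads are 22 mm wide; open, the fingers measure 114 mm over their backs; the gripper's body (76 mm by 85 mm) begins 54 mm behind the grasp point. The pads swing forward as they close: fully open they stand 13 mm farther back than shut.
Start: joints at [1.239, 0.116, 1.442, -0, 1.584, -0.038], TCP at [195.483, 646.081, 404.703] pointing down, gripper open.
Joint ranges: [-2.83, 2.83], [-0.83, 2.19], [0.07, 2.5], [-1.14, 4.28], [0.01, 3], [-2.97, 2.97]. Speed limits (rad/s): [1.89, 1.89, 2.22, 3.14, 3.14, 3.14].

### API

Orientations are given as [roll, pitch, yaw] about the fixed x, y, z axes, in that order (R = Rz(yaw) Ry(pitch) Rx(roll)).
In Python, from plant import * gives the robot as it stands.
- The arm moves only by the tool play_rows, never from a script. Its argument "increments" is a list of rows, each an object with "xyz": the shift along the world's x, y, z in m, a list of three; "twist": the turn, a rotation vector about the world's x, y, z in rad, a list of three; "claw": the opening, from 0 (shut) to 1 (fully open). In form: [{"xyz": [x, y, z], "twist": [rx, ry, rz], "claw": claw}, ...]. A call has 1 to 20 rows; each row is the pose to reach, as a shift and turn from the pose commanded when the call began; what a row does not reach only later rows make up. A row lasts 1/8 s, in which the tool goes at most 62.5 mm and 10.7 degrees, less where a joint would pass 70% of its speed; a pose out of reach is approached as far as the arm can. A call with a gripper value outside its range is refused whole. The fingers move at their own pace and stop on an object; "grip_force" is the grip in N (left out, the last holds). Time passes only in rows, so rows that repeat a pose let the fingers close. It gives the time, the measured TCP pose, the force, the opening and the grip force at its end, in the units of the state.
- get_obs(): the state, without advancing time (a new reading comes with each control period).
- get_image(name): name is "side" or "top"; returns the picture (480x640x3 uint8, red, green, blue); there is no depth.
- camera_model(name): a dict with "fx", "fy", "cx", "cy" (pixels), "dist" ([k1, k2, p1, p2, k3] as OpenCV has them; the pictures are not rectified), "world_to_cam" (4x4, takes a point from world to camera coordinates). Camera axes: x right, y up, looking along -z (the intrinsics and any distortion apply to the point x, -y, -z); pixel columns grow to the right and rows downward; lengths in mm; the calibration is good to about 2 mm. A picture is of the moment at which its call begins. camera_model takes no time and is no camera call.
- close_job(): hands the job in; it is judged then, once.
The state is a dict: "clock": time; "joint_pos": joint angles; "dq": joint speeds; "joint_torque": joint torques, N m; "tool_pos": TCP position; "orientation": TCP orientation; "contact_force": force on the tool from outside, world axes, zero at the start; "ft_torque": the same for the moment, N m; "width": finger opening in mm; "finger_force": force on a finger pad.
Only numpy, scipy, OpenCV 4.12 (cv2) and the standard library are available. Lean on these libraries where they do the work, as an engineer would, in place of code of your own. Each camera call takes 0.05 s, during which the arm holds its last target. There are 200 camera calls.

## Working session

There is one attempt and no reset: what is moved stays moved. The work goes in short steps, Python scripts to look and compute and a tool call to move; the robot and the scene stay as the last step left them, time stands still between calls to the robot, and variables do not carry over. Pictures are saved under pics/ and viewed, at most 10 in all, crops included, and the job is handed in when it is done.

Besides the shell and the picture viewer there is one more tool, called after "Emit:" as name([rows], argument=value, ...), one row to a line, values as JSON. play_rows: Moves the arm, as the interface text tells. Its arguments: {"type":"object","properties":{"increments":{"type":"array","items":{"type":"object","properties":{"xyz":{"type":"array","items":{"type":"number"}},"twist":{"type":"array","items":{"type":"number"}},"claw":{"type":"number"}}}},"grip_force":{"type":"number"}},"required":["increments"]}

```bash
mkdir -p pics && ls && python3 - <<'E'
from plant import *
import cv2
for n in("top","side"):
    im=get_image(n); cv2.imwrite(f"pics/{n}0.png",im[:,:,::-1])
    c=camera_model(n); print(n,{k:(v if k!="world_to_cam" else [[round(float(x),4) for x in r] for r in v]) for k,v in c.items()})
print(get_obs())
E
```

```text
pics
top {'fx': 460.03029891927144, 'fy': 460.03029891927144, 'cx': 320.7389923822705, 'cy': 235.34043720006622, 'dist': array([-0.09090012,  0.        ,  0.        ,  0.        ,  0.        ]), 'world_to_cam': [[-0.0003, -0.9998, -0.0181, -4.3064], [0.9985, -0.0013, 0.0551, -512.3574], [-0.0551, -0.0181, 0.9983, -1194.524], [0.0, 0.0, 0.0, 1.0]]}
side {'fx': 560.0740007406902, 'fy': 560.0740007406902, 'cx': 318.0827238133458, 'cy': 235.8179069190842, 'dist': array([0.06094649, 0.        , 0.        , 0.        , 0.        ]), 'world_to_cam': [[-0.9402, -0.3405, 0.0047, 476.8246], [0.2325, -0.6319, 0.7394, -230.5688], [-0.2488, 0.6963, 0.6733, -1391.7174], [0.0, 0.0, 0.0, 1.0]]}
{'clock': 0.1, 'joint_pos': array([ 1.23920512e+00,  1.16475029e-01,  1.44217535e+00,  1.14610960e-05,
        1.58399273e+00, -3.77798055e-02]), 'dq': array([-0.00065404, -0.00108602, -0.00186555, -0.00144546, -0.00302466,
        0.00062302]), 'joint_torque': array([ 1.97362868e-03, -7.33672786e+01, -6.33789110e+01, -3.60039883e-05,
        5.32103601e-03, -5.62716116e-05]), 'tool_pos': array([195.48404441, 646.09983658, 404.0252956 ]), 'orientation': array([-3.14054338e+00, -5.11285525e-05,  2.84778137e+00]), 'contact_force': array([ 0.0328567 ,  1.12151564, -0.85780291]), 'ft_torque': array([ 0.00266493, -0.03961014, -0.02004568]), 'finger_force': 0.0, 'width': 85.6782680751591}
```

View pics/top0.png

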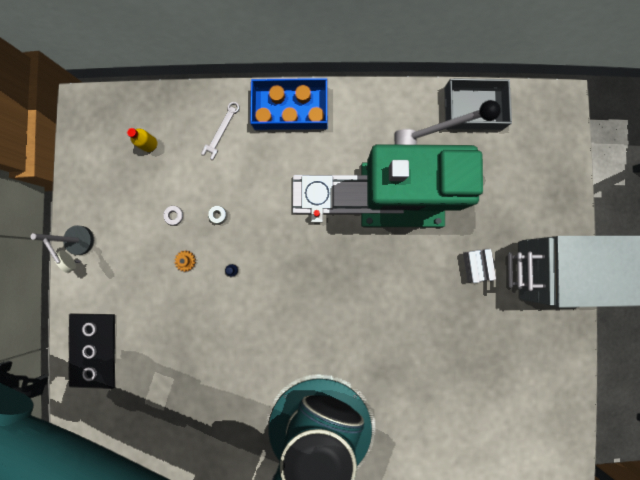

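View pics/side0.png

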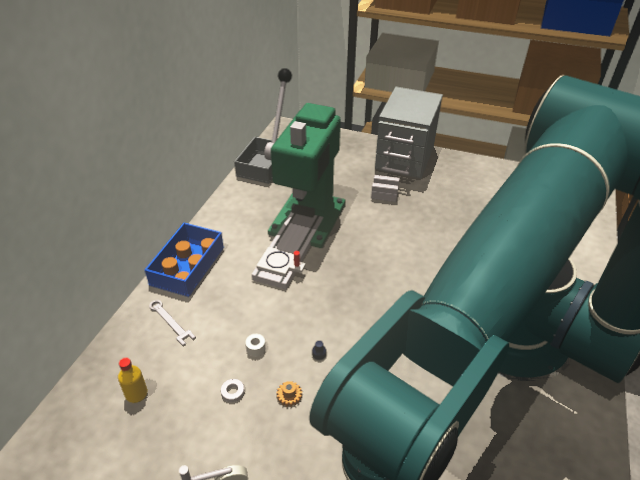

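The top view shows the collar at about (217,214), the bearing at (173,215), the nest ring at (317,193) and the red post at (317,214). In the side view the collar is at (256,346), the nest at (278,260) and the post at (297,258). Next I'll crop both for finer positions.

```bash
cat > h.py <<'E'
import numpy as np, cv2
from plant import *
def ray(n,u,v):
    c=camera_model(n);K=np.array([[c["fx"],0,c["cx"]],[0,c["fy"],c["cy"]],[0,0,1]])
    p=cv2.undistortPoints(np.array([[[u,v]]],float),K,np.array(c["dist"]))[0,0]
    T=np.array(c["world_to_cam"]);R=T[:3,:3];o=-R.T@T[:3,3]
    return o,R.T@np.array([p[0],-p[1],-1])
def atz(n,u,v,z):
    o,d=ray(n,u,v);return o+d*(z-o[2])/d[2]
def proj(n,P):
    c=camera_model(n);K=np.array([[c["fx"],0,c["cx"]],[0,c["fy"],c["cy"]],[0,0,1]])
    T=np.array(c["world_to_cam"]);q=(T[:3,:3]@np.atleast_2d(P).T).T+T[:3,3]
    q=q*[1,-1,-1]
    return cv2.projectPoints(q,np.zeros(3),np.zeros(3),K,np.array(c["dist"]))[0][:,0]
E
python3 - <<'E'
import cv2,numpy as np
t=cv2.imread("pics/top0.png");s=cv2.imread("pics/side0.png")
a=cv2.resize(t[165:235,195:375],None,fx=4.4,fy=4.2,interpolation=cv2.INTER_CUBIC)
b=cv2.resize(s[230:295,240:340],None,fx=4.4,fy=4.4,interpolation=cv2.INTER_CUBIC)
c=cv2.resize(s[320:370,230:280],None,fx=4.4,fy=4.4,interpolation=cv2.INTER_CUBIC)
o=np.zeros((600,800,3),np.uint8)
o[:a.shape[0],:a.shape[1]]=a;o[300:300+b.shape[0],:b.shape[1]]=b;o[300:300+c.shape[0],460:460+c.shape[1]]=c
cv2.imwrite("pics/crop0.png",o)
E
```

```text
(no output)
```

View pics/crop0.png

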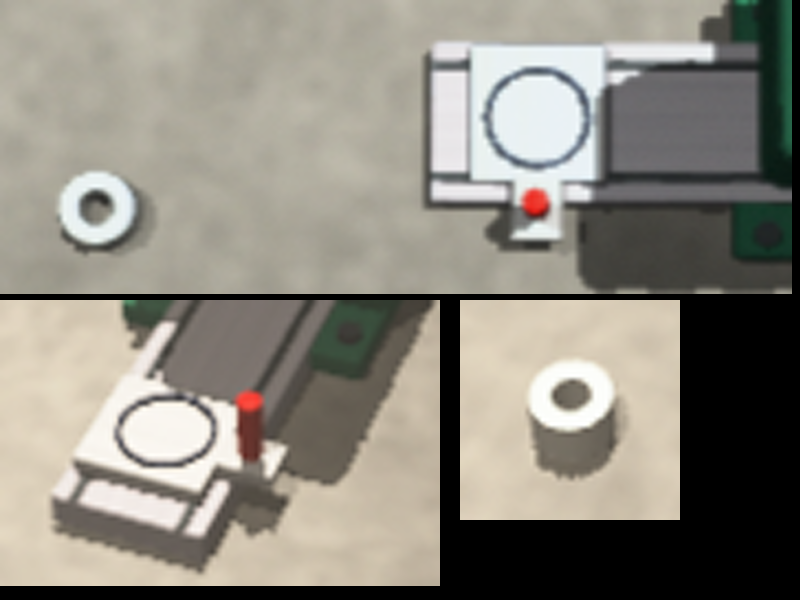

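The crop shows the ring, post and collar clearly. I'll fit them numerically in both views.

```bash
python3 - <<'E'
from h import *
t=cv2.imread("pics/top0.png").astype(int);s=cv2.imread("pics/side0.png").astype(int)
def sub(im,x0,x1,y0,y1):
    c=im[y0:y1,x0:x1];return c,np.mgrid[y0:y1,x0:x1]
def ringfit(im,cx,cy,rmin,rmax,n,z):
    # dark-line radius along 72 rays, ellipse fit
    pts=[];g=im.sum(2).astype(np.float32)
    for a in np.arange(0,2*np.pi,np.pi/36):
        r=np.arange(rmin,rmax,0.1)
        v=cv2.remap(g,(cx+r*np.cos(a)).astype(np.float32)[None],(cy+r*np.sin(a)).astype(np.float32)[None],cv2.INTER_LINEAR)[0]
        k=r[v.argmin()];pts.append([cx+k*np.cos(a),cy+k*np.sin(a)])
    (c,ax,ang)=cv2.fitEllipse(np.array(pts,np.float32))
    P=np.array([atz(n,*p,z)[:2] for p in pts]);C=np.c_[2*P,np.ones(len(P))];q=np.linalg.lstsq(C,(P**2).sum(1),rcond=None)[0]
    print(n,"ring px",c,ax,"world circ",q[:2],np.sqrt(q[2]+q[:2]@q[:2]))
ringfit(t,195+537/4.4-.4,165+117/4.2-.4,8,14.5,"top",39)
ringfit(s,240+166/4.4-.4,230+131/4.4-.4,7,14,"side",39)
for n,im,w in(("top",t,(300,335,200,225)),("side",s,(285,310,245,272))):
    c,(yy,xx)=sub(im,*w);m=(c[...,2]>130)&(c[...,2]>1.8*c[...,1])
    if n=="side": m=(c[...,2]>190)&(c[...,2]>1.8*c[...,1])
    u,v=xx[m].mean(),yy[m].mean();print(n,"post",m.sum(),u,v,atz(n,u,v,82))
for n,im,w,th in(("top",t,(205,230,202,227),190),("side",s,(240,272,328,365),190)):
    c,(yy,xx)=sub(im,*w);m=((c.min(2)>th)).astype(np.uint8)
    cs,_=cv2.findContours(m,cv2.RETR_EXTERNAL,cv2.CHAIN_APPROX_NONE);k=max(cs,key=cv2.contourArea)
    e=cv2.fitEllipse(cv2.convexHull(k));u,v=e[0][0]+w[0],e[0][1]+w[2]
    print(n,"collar",e[1],u,v,atz(n,u,v,30))
# press bed edge lines in top (z=24), plate edges z=36
for nm,(a,b),z in(("bed-x",((430,204),(510,204)),24),("plate+x",((472,45),(605,45)),36),("bed+x",((432,43),(714,43)),24)):
    A,B=[atz("top",195+(p[0]+.5)/4.4-.5,165+(p[1]+.5)/4.2-.5,z) for p in(a,b)]
    print(nm,A,B,np.arctan2((A-B)[1],(A-B)[0])-np.pi/2)
E
```

```text
top ring px (316.95147705078125, 192.68118286132812) (22.621084213256836, 23.636898040771484) world circ [621.64090167   4.58764297] 29.931330130983866
side ring px (277.1073303222656, 259.6140441894531) (16.134889602661133, 23.441837310791016) world circ [621.03430589  10.33720532] 30.45656926888131
top post 28 316.2142857142857 212.57142857142858 [565.3374255    5.26621903  82.        ]
side post 19 296.1578947368421 252.31578947368422 [565.94715027   7.88534559  82.        ]
top collar (16.122478485107422, 16.581268310546875) 216.26536178588867 213.80860805511475 [568.40960309 269.04080106  30.        ]
side collar (16.120485305786133, 19.678424835205078) 254.56577110290527 340.76884841918945 [568.43790019 270.9332256   30.        ]
bed-x [569.95976766  69.38957622  24.        ] [569.8363133   21.77342423  24.        ] -0.002592693348500763
plate+x [667.74236028  43.92111155  36.        ] [667.43271235 -34.78312857  36.        ] -0.003934303084419666
bed+x [671.37821535  68.60330056  24.        ] [670.78140585 -99.93198391  24.        ] -0.0035411397905544817
```

```bash
python3 - <<'E'
import plant
for k in dir(plant):
    if not k.startswith("__"): print(k, str(getattr(plant,k))[:60])
E
```

```text
IKError <class 'plant.IKError'>
camera_model <function make.<locals>.<lambda> at 0x7ff4e6e985e0>
close_job <function connect.<locals>.done at 0x7ff4e6e0f740>
get_image <function make.<locals>.drawn_camera at 0x7ff4e6e98040>
get_obs <function make.<locals>.<lambda> at 0x7ff4e6e98540>
hold_point_z 154.70000000000002
```

Emit:
play_rows([
  {"xyz":[0.06,-0.06,0],"twist":[0,0,0.1],"claw":1},
  {"xyz":[0.12,-0.12,0],"twist":[0,0,0.2],"claw":1},
  {"xyz":[0.18,-0.18,-0.03],"twist":[0,0,0.294],"claw":1},
  {"xyz":[0.24,-0.24,-0.06],"twist":[0,0,0.294],"claw":1},
  {"xyz":[0.3,-0.3,-0.08],"twist":[0,0,0.294],"claw":1},
  {"xyz":[0.35,-0.36,-0.1],"twist":[0,0,0.294],"claw":1},
  {"xyz":[0.373,-0.376,-0.1],"twist":[0,0,0.294],"claw":1},
  {"xyz":[0.373,-0.376,-0.1],"twist":[0,0,0.294],"claw":1},
  {"xyz":[0.373,-0.376,-0.1],"twist":[0,0,0.294],"claw":1},
  {"xyz":[0.373,-0.376,-0.1],"twist":[0,0,0.294],"claw":1},
])

```text
clock: 1.35
tool_pos: [569.9, 268.0, 303.2]
orientation: [-3.14, -0.002, 3.139]
contact_force: [-0.5, 0.1, 0.8]
width: 85.5
finger_force: 0.0
```

Emit:
play_rows([
  {"xyz":[-0.001,0.002,-0.05],"twist":[0,0,0.002],"claw":1},
  {"xyz":[-0.001,0.002,-0.09],"twist":[0,0,0.002],"claw":1},
  {"xyz":[-0.001,0.002,-0.115],"twist":[0,0,0.002],"claw":1},
  {"xyz":[-0.001,0.002,-0.125],"twist":[0,0,0.002],"claw":1},
  {"xyz":[-0.001,0.002,-0.125],"twist":[0,0,0.002],"claw":1},
  {"xyz":[-0.001,0.002,-0.125],"twist":[0,0,0.002],"claw":0.7},
  {"xyz":[-0.001,0.002,-0.125],"twist":[0,0,0.002],"claw":0.6},
  {"xyz":[-0.001,0.002,-0.125],"twist":[0,0,0.002],"claw":0.5},
  {"xyz":[-0.001,0.002,-0.125],"twist":[0,0,0.002],"claw":0.48},
  {"xyz":[-0.001,0.002,-0.125],"twist":[0,0,0.002],"claw":0.4},
  {"xyz":[-0.001,0.002,-0.125],"twist":[0,0,0.002],"claw":0.4},
  {"xyz":[-0.001,0.002,-0.125],"twist":[0,0,0.002],"claw":0.4},
], grip_force=20)

```text
clock: 2.85
tool_pos: [567.7, 272.2, 180.9]
orientation: [3.141, 0.001, -3.139]
contact_force: [-1.6, -0.5, 5.9]
width: 46.2
finger_force: 19.9
```

Emit:
play_rows([
  {"xyz":[0,0,0.03],"claw":0.4},
  {"xyz":[0,0,0.08],"claw":0.4},
  {"xyz":[0.01,-0.05,0.1],"claw":0.4},
  {"xyz":[0.02,-0.1,0.1],"claw":0.4},
  {"xyz":[0.035,-0.15,0.1],"claw":0.4},
  {"xyz":[0.045,-0.2,0.1],"claw":0.4},
  {"xyz":[0.053,-0.24,0.09],"claw":0.4},
  {"xyz":[0.053,-0.263,0.075],"claw":0.4},
  {"xyz":[0.053,-0.263,0.065],"claw":0.4},
  {"xyz":[0.053,-0.263,0.065],"claw":0.4},
  {"xyz":[0.053,-0.263,0.065],"claw":0.4},
])

```text
invalid input
```

```bash
python3 - <<'E'
from h import *
for n in("top","side"): cv2.imwrite(f"pics/{n}1.png",get_image(n)[:,:,::-1])
o=get_obs();print(o["tool_pos"],o["width"],o["finger_force"],o["contact_force"],o["orientation"])
s=cv2.imread("pics/side1.png")[200:300,220:340];t=cv2.imread("pics/top1.png")[150:240,270:360]
o=np.zeros((600,800,3),np.uint8);o[:400,:480]=cv2.resize(s,None,fx=4,fy=4,interpolation=cv2.INTER_CUBIC);o[:315,484:799]=cv2.resize(t,None,fx=3.5,fy=3.5)
cv2.imwrite("pics/crop1.png",o)
E
```

```text
[567.72448157 272.18114029 180.87189506] 45.619367551866986 19.886646419763565 [-1.33074397 -0.33309996  5.63854739] [ 3.14096433e+00  1.20316167e-03 -3.13945871e+00]
```

View pics/crop1.png

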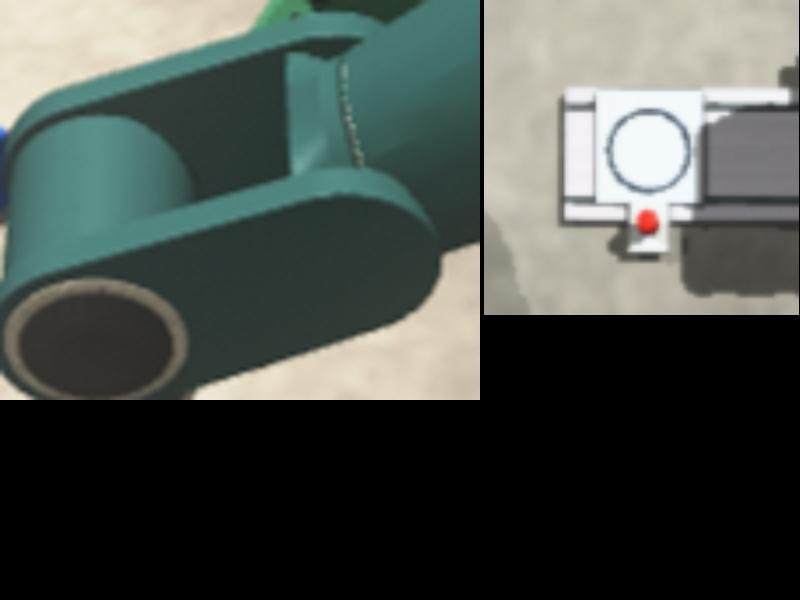

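The move was refused because every row needs a "twist", so the arm hasn't moved. In this crop the arm hides the workpiece from the side camera, and the carriage is unchanged in the top view. I'll resend with twists.

Emit:
play_rows([
  {"xyz":[0,0,0.03],"twist":[0,0,0],"claw":0.4},
  {"xyz":[0,0,0.08],"twist":[0,0,0],"claw":0.4},
  {"xyz":[0.01,-0.05,0.1],"twist":[0,0,0],"claw":0.4},
  {"xyz":[0.02,-0.1,0.1],"twist":[0,0,0],"claw":0.4},
  {"xyz":[0.035,-0.15,0.1],"twist":[0,0,0],"claw":0.4},
  {"xyz":[0.045,-0.2,0.1],"twist":[0,0,0],"claw":0.4},
  {"xyz":[0.053,-0.24,0.09],"twist":[0,0,0],"claw":0.4},
  {"xyz":[0.053,-0.263,0.075],"twist":[0,0,0],"claw":0.4},
  {"xyz":[0.053,-0.263,0.065],"twist":[0,0,0],"claw":0.4},
  {"xyz":[0.053,-0.263,0.065],"twist":[0,0,0],"claw":0.4},
  {"xyz":[0.053,-0.263,0.065],"twist":[0,0,0],"claw":0.4},
])

```text
clock: 4.32
tool_pos: [620.5, 10.1, 245.1]
orientation: [3.141, 0.0, -3.138]
contact_force: [-0.9, 0.5, 0.3]
width: 45.6
finger_force: 20.9
```

```bash
python3 - <<'E'
from h import *
for n in("top","side"): cv2.imwrite(f"pics/{n}1.png",get_image(n)[:,:,::-1])
o=get_obs();print(o["tool_pos"],o["width"],o["finger_force"],o["contact_force"],o["orientation"])
s=cv2.imread("pics/side1.png")[200:300,220:340];t=cv2.imread("pics/top1.png")[150:240,270:360]
o=np.zeros((600,800,3),np.uint8);o[:400,:480]=cv2.resize(s,None,fx=4,fy=4,interpolation=cv2.INTER_CUBIC);o[:315,484:799]=cv2.resize(t,None,fx=3.5,fy=3.5)
cv2.imwrite("pics/crop1.png",o)
E
```

```text
[620.55797348   9.91963739 245.31262676] 45.49822997756947 20.94871668610722 [ 0.5966065   0.19000548 -0.75919839] [ 3.14155685e+00  8.04584698e-04 -3.13834321e+00]
```

View pics/crop1.png

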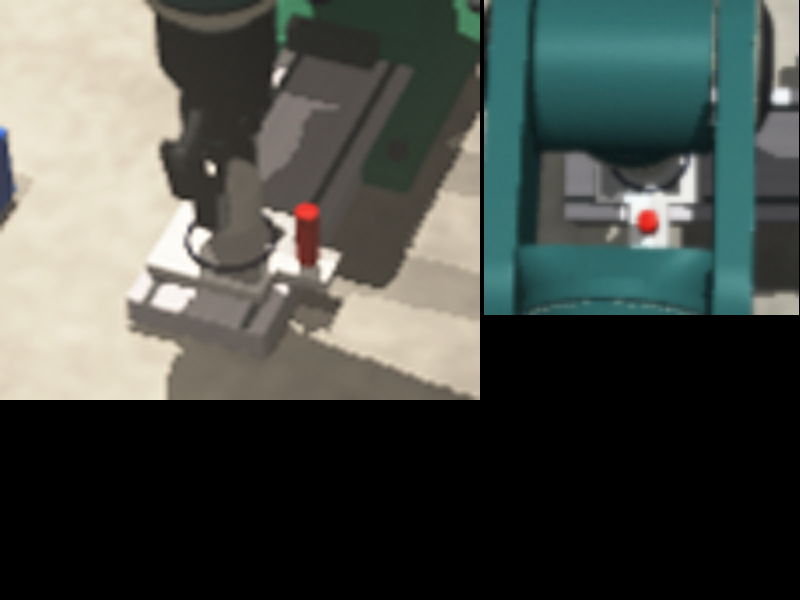

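The side crop shows the gripper over the nest. The collar is mostly in shadow behind the near finger at about (235,240). I'll overlay where the model puts the collar and nest to check.

```bash
python3 - <<'E'
from h import *
a=np.linspace(0,2*np.pi,60)
def circ(c,r,z): return np.c_[c[0]+r*np.cos(a),c[1]+r*np.sin(a),0*a+z]
s=cv2.imread("pics/side1.png");f=8;x0,y0=240,220
im=cv2.resize(s[220:285,240:335],None,fx=f,fy=f,interpolation=cv2.INTER_CUBIC)
im=cv2.convertScaleAbs(im,alpha=1.6,beta=25)
dr=lambda P,col: cv2.polylines(im,[np.int32((proj("side",P)-[x0,y0]+.5)*f)],False,col,1)
c=(620.5,10)
dr(circ(c,23,65),(0,0,255));dr(circ(c,23,95),(0,0,255));dr(circ((621.3,10.1),30,39),(0,255,0))
cv2.imwrite("pics/ov1.png",im);print(im.shape)
E
```

```text
(520, 760, 3)
```

View pics/ov1.png

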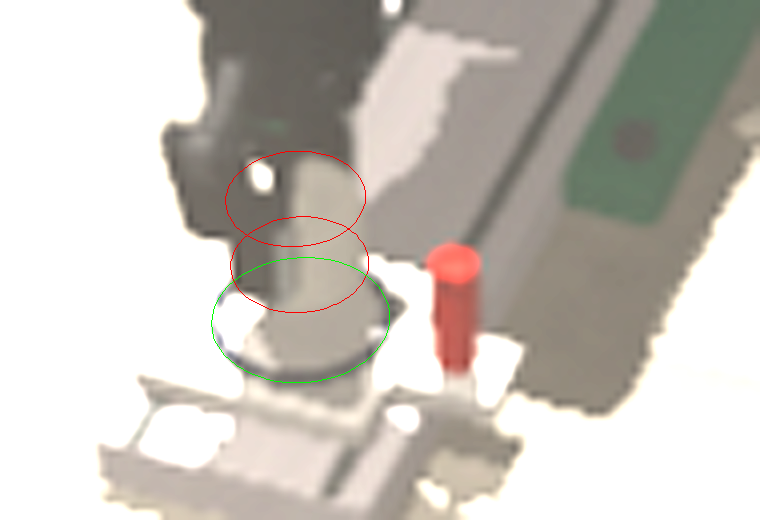

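Collar and nest outlines line up within about 1 mm. I'll lower, release and retreat.

Emit:
play_rows([
  {"xyz":[0,0,-0.012],"twist":[0,0,0],"claw":0.4},
  {"xyz":[0,0,-0.021],"twist":[0,0,0],"claw":0.4},
  {"xyz":[0,0,-0.025],"twist":[0,0,0],"claw":0.4},
  {"xyz":[0,0,-0.027],"twist":[0,0,0],"claw":0.4},
  {"xyz":[0,0,-0.028],"twist":[0,0,0],"claw":0.4},
  {"xyz":[0,0,-0.028],"twist":[0,0,0],"claw":0.4},
])

```text
clock: 5.18
tool_pos: [620.5, 9.0, 217.0]
orientation: [3.142, 0.0, -3.14]
contact_force: [0.6, -0.3, -0.9]
width: 45.7
finger_force: 20.9
```

Emit:
play_rows([
  {"xyz":[0,0,-0.001],"twist":[0,0,0],"claw":0.4},
  {"xyz":[0,0,-0.001],"twist":[0,0,0],"claw":0.4},
  {"xyz":[0,0,-0.001],"twist":[0,0,0],"claw":0.4},
])

```text
clock: 5.55
tool_pos: [620.6, 9.0, 216.8]
orientation: [-3.142, 0.001, -3.139]
contact_force: [-5.3, -0.7, 9.5]
width: 45.7
finger_force: 21.6
```

Emit:
play_rows([
  {"xyz":[0,0,-0.001],"twist":[0,0,0],"claw":0.6},
  {"xyz":[0,0,-0.001],"twist":[0,0,0],"claw":0.8},
  {"xyz":[0,0,-0.001],"twist":[0,0,0],"claw":0.9},
  {"xyz":[0,0,-0.001],"twist":[0,0,0],"claw":0.9},
  {"xyz":[0,0,0.01],"twist":[0,0,0],"claw":0.9},
  {"xyz":[0,0,0.03],"twist":[0,0,0],"claw":0.9},
  {"xyz":[0,0,0.08],"twist":[0,0,0],"claw":0.9},
  {"xyz":[-0.04,0,0.13],"twist":[0,0,0],"claw":0.9},
  {"xyz":[-0.09,0,0.15],"twist":[0,0,0],"claw":0.9},
  {"xyz":[-0.14,0.02,0.15],"twist":[0,-0.15,0],"claw":0.9},
  {"xyz":[-0.19,0.04,0.15],"twist":[0,-0.3,0],"claw":0.9},
  {"xyz":[-0.23,0.04,0.13],"twist":[0,-0.45,0],"claw":0.9},
  {"xyz":[-0.23,0.04,0.12],"twist":[0,-0.61,0],"claw":0.9},
  {"xyz":[-0.23,0.04,0.12],"twist":[0,-0.61,0],"claw":0.9},
  {"xyz":[-0.23,0.04,0.12],"twist":[0,-0.61,0],"claw":0.9},
])

```text
clock: 7.42
tool_pos: [390.6, 49.0, 337.1]
orientation: [-3.14, 0.608, -3.139]
contact_force: [-1.0, -0.6, -0.0]
width: 76.9
finger_force: 0.0
```

```bash
python3 - <<'E'
from h import *
from scipy.spatial.transform import Rotation as R
for n in("top","side"): cv2.imwrite(f"pics/{n}2.png",get_image(n)[:,:,::-1])
o=get_obs();r=R.from_euler("xyz",o["orientation"]).as_matrix()
print(o["tool_pos"],o["width"],o["joint_pos"]); print("zaxis",r[:,2],"yaxis",r[:,1],"hold",o["tool_pos"]+r[:,2]*hold_point_z)
s=cv2.imread("pics/side2.png")[215:290,240:340];t=cv2.imread("pics/top2.png")[150:240,270:360]
b=np.zeros((600,800,3),np.uint8);b[:375,:500]=cv2.resize(s,None,fx=5,fy=5,interpolation=cv2.INTER_CUBIC);b[:270,520:790]=cv2.resize(t,None,fx=3,fy=3)
cv2.imwrite("pics/crop2.png",b)
E
```

```text
[390.98054351  49.02455297 336.5855007 ] 76.70273163290652 [ 0.07220307 -0.69877335  2.23113842 -0.04905688  1.00316255 -1.48706044]
zaxis [ 5.71097464e-01 -1.48190656e-04 -8.20882247e-01] yaxis [-0.00152282  0.99999807 -0.00123997] hold [479.32932125  49.00162788 209.59501701]
```

View pics/crop2.png

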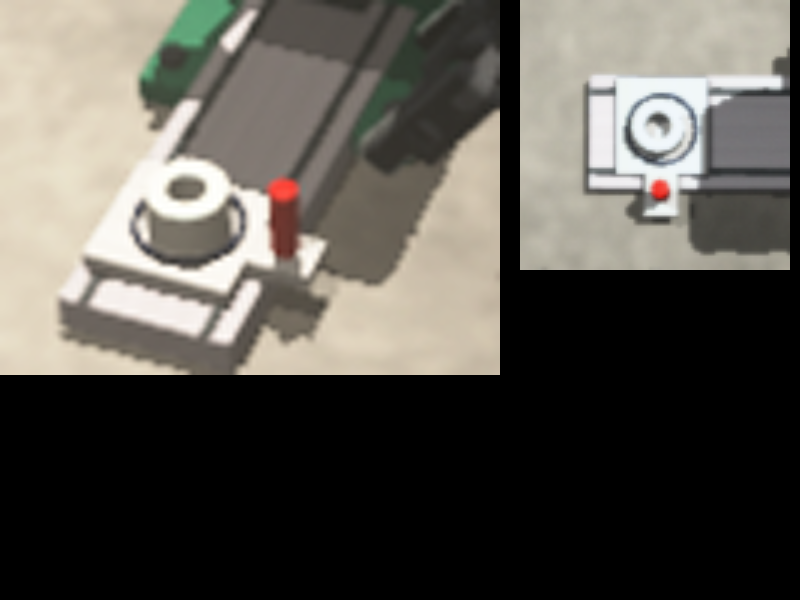

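The side crop shows the collar standing in the ring and the post at about (284,218). The top crop shows it slightly towards the outer-left of the ring. I'll measure the seating numerically.

```bash
python3 - <<'E'
from h import *
T,S=(cv2.imread(f"pics/{n}2.png").astype(int) for n in("top","side"))
for n,im,w in(("top",T,(300,335,200,225)),("side",S,(285,310,245,272))):
    c=im[w[2]:w[3],w[0]:w[1]];yy,xx=np.mgrid[w[2]:w[3],w[0]:w[1]]
    m=(c[...,2]>(190 if n=="side" else 130))&(c[...,2]>1.8*c[...,1])
    print(n,"post",atz(n,xx[m].mean(),yy[m].mean(),82))
a=np.linspace(0,2*np.pi,80)
def circ(c,r,z): return np.c_[c[0]+r*np.cos(a),c[1]+r*np.sin(a),0*a+z]
b=np.zeros((400,800,3),np.uint8)
for k,(n,im,x0,y0,nc,cc) in enumerate((("top",T,297,172,(621.6,4.6),(621,6)),("side",S,257,240,(621,10.3),(621,8.5)))):
    f=10;p=cv2.resize(im[y0:y0+40,x0:x0+40].astype(np.uint8),None,fx=f,fy=f,interpolation=cv2.INTER_CUBIC)
    for c,r,z,col in((nc,30,39,(0,200,0)),(cc,23,66,(0,0,255)),(cc,23,36,(255,0,0)),(cc,11,66,(0,0,255))):
        cv2.polylines(p,[np.int32((proj(n,circ(c,r,z))-[x0,y0]+.5)*f)],True,col,1)
    b[:,k*400:k*400+400]=p
cv2.imwrite("pics/ov2.png",b)
E
```

```text
top post [564.93294283   5.30164651  82.        ]
side post [566.09607855   8.27908832  82.        ]
```

View pics/ov2.png

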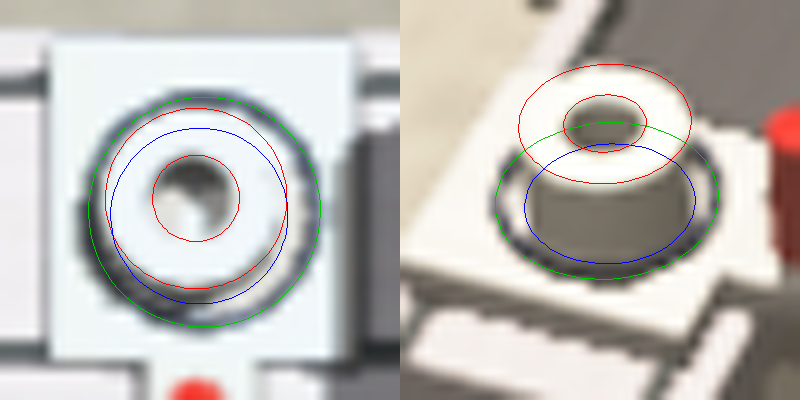

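The collar is seated upright at floor height inside the ring, and the carriage hasn't moved. I'll approach the grip post along the leaned tool axis and close on it.

Emit:
play_rows([
  {"xyz":[0.02,-0.02,-0.035],"twist":[0,0,0],"claw":0.9},
  {"xyz":[0.036,-0.04,-0.07],"twist":[0,0,0],"claw":0.9},
  {"xyz":[0.055,-0.04,-0.098],"twist":[0,0,0],"claw":0.9},
  {"xyz":[0.072,-0.04,-0.122],"twist":[0,0,0],"claw":0.9},
  {"xyz":[0.082,-0.04,-0.137],"twist":[0,0,0],"claw":0.9},
  {"xyz":[0.086,-0.04,-0.143],"twist":[0,0,0],"claw":0.9},
  {"xyz":[0.086,-0.04,-0.143],"twist":[0,0,0],"claw":0.9},
  {"xyz":[0.086,-0.04,-0.143],"twist":[0,0,0],"claw":0.5},
  {"xyz":[0.086,-0.04,-0.143],"twist":[0,0,0],"claw":0.35},
  {"xyz":[0.086,-0.04,-0.143],"twist":[0,0,0],"claw":0.25},
  {"xyz":[0.086,-0.04,-0.143],"twist":[0,0,0],"claw":0.2},
  {"xyz":[0.086,-0.04,-0.143],"twist":[0,0,0],"claw":0.15},
  {"xyz":[0.086,-0.04,-0.143],"twist":[0,0,0],"claw":0.1},
  {"xyz":[0.086,-0.04,-0.143],"twist":[0,0,0],"claw":0.1},
], grip_force=25)

```text
clock: 9.28
tool_pos: [476.5, 9.1, 193.1]
orientation: [-3.14, 0.61, -3.139]
contact_force: [-6.4, -1.4, 5.4]
width: 15.4
finger_force: 24.4
```

Emit:
play_rows([
  {"xyz":[0,-0.002,0],"twist":[0,0,0],"claw":0.1},
  {"xyz":[0,-0.006,0],"twist":[0,0,0],"claw":0.1},
  {"xyz":[0,-0.012,0],"twist":[0,0,0],"claw":0.1},
  {"xyz":[0,-0.02,0],"twist":[0,0,0],"claw":0.1},
  {"xyz":[0,-0.03,0],"twist":[0,0,0],"claw":0.1},
  {"xyz":[0,-0.04,0],"twist":[0,0,0],"claw":0.1},
  {"xyz":[0,-0.05,0],"twist":[0,0,0],"claw":0.1},
  {"xyz":[0,-0.06,0],"twist":[0,0,0],"claw":0.1},
  {"xyz":[0,-0.07,0],"twist":[0,0,0],"claw":0.1},
  {"xyz":[0,-0.08,0],"twist":[0,0,0],"claw":0.1},
  {"xyz":[0,-0.088,0],"twist":[0,0,0],"claw":0.1},
  {"xyz":[0,-0.094,0],"twist":[0,0,0],"claw":0.1},
  {"xyz":[0,-0.098,0],"twist":[0,0,0],"claw":0.1},
  {"xyz":[0,-0.1,0],"twist":[0,0,0],"claw":0.1},
  {"xyz":[0,-0.1,0],"twist":[0,0,0],"claw":0.1},
])

```text
clock: 11.15
tool_pos: [476.1, -91.1, 193.1]
orientation: [-3.14, 0.609, -3.139]
contact_force: [-24.2, -1.0, 17.0]
width: 15.2
finger_force: 26.2
```

Emit:
play_rows([
  {"xyz":[-0.0005,0,0.0003],"twist":[0,0,0],"claw":0.1},
  {"xyz":[-0.001,-0.002,0.0005],"twist":[0,0,0],"claw":0.1},
  {"xyz":[-0.001,-0.007,0.0005],"twist":[0,0,0],"claw":0.1},
  {"xyz":[-0.001,-0.014,0.0005],"twist":[0,0,0],"claw":0.1},
  {"xyz":[-0.001,-0.022,0.0005],"twist":[0,0,0],"claw":0.1},
  {"xyz":[-0.001,-0.03,0.0005],"twist":[0,0,0],"claw":0.1},
  {"xyz":[-0.001,-0.036,0.0005],"twist":[0,0,0],"claw":0.1},
  {"xyz":[-0.001,-0.04,0.0005],"twist":[0,0,0],"claw":0.1},
  {"xyz":[-0.001,-0.042,0.0005],"twist":[0,0,0],"claw":0.1},
  {"xyz":[-0.001,-0.042,0.0005],"twist":[0,0,0],"claw":0.1},
])

```text
clock: 12.4
tool_pos: [475.5, -133.0, 193.1]
orientation: [-3.14, 0.61, -3.139]
contact_force: [5.9, -1.7, -4.3]
width: 15.5
finger_force: 26.3
```

Emit:
play_rows([
  {"xyz":[0,-0.002,0],"twist":[0,0,0],"claw":0.1},
  {"xyz":[0,-0.005,0],"twist":[0,0,0],"claw":0.1},
  {"xyz":[0,-0.008,0],"twist":[0,0,0],"claw":0.1},
  {"xyz":[0,-0.011,0],"twist":[0,0,0],"claw":0.1},
  {"xyz":[0,-0.013,0],"twist":[0,0,0],"claw":0.1},
  {"xyz":[0,-0.015,0],"twist":[0,0,0],"claw":0.1},
  {"xyz":[0,-0.016,0],"twist":[0,0,0],"claw":0.1},
  {"xyz":[0,-0.017,0],"twist":[0,0,0],"claw":0.1},
  {"xyz":[0,-0.018,0],"twist":[0,0,0],"claw":0.1},
  {"xyz":[0,-0.018,0],"twist":[0,0,0],"claw":0.1},
])

```text
clock: 13.65
tool_pos: [475.5, -151.0, 193.2]
orientation: [-3.14, 0.61, -3.139]
contact_force: [3.5, 1.4, -2.1]
width: 15.3
finger_force: 26.4
```

Emit:
play_rows([
  {"xyz":[0,-0.001,0],"twist":[0,0,0],"claw":0.1},
  {"xyz":[0,-0.002,0],"twist":[0,0,0],"claw":0.1},
  {"xyz":[0,-0.003,0],"twist":[0,0,0],"claw":0.1},
  {"xyz":[0,-0.004,0],"twist":[0,0,0],"claw":0.1},
  {"xyz":[0,-0.004,0],"twist":[0,0,0],"claw":0.1},
])

```text
clock: 14.28
tool_pos: [475.5, -155.0, 193.2]
orientation: [-3.14, 0.61, -3.139]
contact_force: [2.5, 1.3, -3.8]
width: 15.0
finger_force: 26.5
```

Emit:
play_rows([
  {"xyz":[0,-0.001,0],"twist":[0,0,0],"claw":0.1},
  {"xyz":[0,-0.002,0],"twist":[0,0,0],"claw":0.1},
  {"xyz":[0,-0.003,0],"twist":[0,0,0],"claw":0.1},
  {"xyz":[0,-0.003,0],"twist":[0,0,0],"claw":0.1},
])

```text
clock: 14.78
tool_pos: [475.4, -158.0, 193.2]
orientation: [-3.14, 0.61, -3.139]
contact_force: [0.9, 0.9, -2.7]
width: 15.2
finger_force: 26.6
```

Emit:
play_rows([
  {"xyz":[0,-0.001,0],"twist":[0,0,0],"claw":0.1},
  {"xyz":[0,-0.0015,0],"twist":[0,0,0],"claw":0.1},
  {"xyz":[0,-0.0015,0],"twist":[0,0,0],"claw":0.1},
  {"xyz":[0,-0.0015,0],"twist":[0,0,0],"claw":0.1},
])

```text
clock: 15.28
tool_pos: [475.5, -159.2, 193.2]
orientation: [-3.141, 0.61, -3.139]
contact_force: [0.3, 6.2, -0.3]
width: 15.2
finger_force: 26.8
```

Emit:
play_rows([
  {"xyz":[0,-0.0005,0],"twist":[0,0,0],"claw":0.1},
  {"xyz":[0,-0.001,0],"twist":[0,0,0],"claw":0.1},
  {"xyz":[0,-0.001,0],"twist":[0,0,0],"claw":0.1},
  {"xyz":[0,-0.001,0],"twist":[0,0,0],"claw":0.1},
])

```text
clock: 15.78
tool_pos: [475.5, -159.6, 193.2]
orientation: [3.141, 0.609, -3.139]
contact_force: [-1.6, 15.9, 1.4]
width: 15.2
finger_force: 27.2
```

The carriage is firmly against the stop, with the reaction force rising to 16 N. I'll release and back out.

Emit:
play_rows([
  {"xyz":[0,-0.001,0],"twist":[0,0,0],"claw":0.3},
  {"xyz":[0,-0.001,0],"twist":[0,0,0],"claw":0.5},
  {"xyz":[0,-0.001,0],"twist":[0,0,0],"claw":0.6},
  {"xyz":[0,-0.001,0],"twist":[0,0,0],"claw":0.6},
  {"xyz":[-0.01,-0.001,0.01],"twist":[0,0,0],"claw":0.6},
  {"xyz":[-0.03,-0.001,0.03],"twist":[0,0,0],"claw":0.6},
  {"xyz":[-0.055,-0.001,0.055],"twist":[0,0,0],"claw":0.6},
  {"xyz":[-0.08,0.01,0.085],"twist":[0,0,0],"claw":0.6},
  {"xyz":[-0.09,0.05,0.12],"twist":[0,0,0],"claw":0.6},
  {"xyz":[-0.09,0.1,0.15],"twist":[0,0,0],"claw":0.6},
  {"xyz":[-0.09,0.1,0.15],"twist":[0,0,0],"claw":0.6},
  {"xyz":[-0.09,0.1,0.15],"twist":[0,0,0],"claw":0.6},
])

```text
clock: 17.27
tool_pos: [385.5, -60.4, 342.8]
orientation: [-3.14, 0.61, -3.138]
contact_force: [-0.3, -0.2, -0.6]
width: 51.5
finger_force: 0.0
```

```bash
python3 - <<'E'
from h import *
for n in("top","side"): cv2.imwrite(f"pics/{n}3.png",get_image(n)[:,:,::-1])
s=cv2.imread("pics/side3.png")[150:270,220:360];t=cv2.imread("pics/top3.png")
b=np.zeros((600,800,3),np.uint8);b[:480,:560]=cv2.resize(s,None,fx=4,fy=4,interpolation=cv2.INTER_CUBIC);b[:180,560:800]=cv2.resize(t,(240,180));b[200:420,565:795]=cv2.resize(t[150:260,350:465],None,fx=2,fy=2)
cv2.imwrite("pics/crop3.png",b)
S=s=cv2.imread("pics/side3.png").astype(int);m=(S[...,2]>190)&(S[...,2]>1.8*S[...,1]);m[:150]=m[300:]=False;m[:,:260]=False;m[:,380:]=False
yy,xx=np.nonzero(m);print(m.sum());print(xx.mean(),yy.mean(),atz("side",xx.mean(),yy.mean(),82)) if m.sum() else 0
E
```

```text
0
```

View pics/crop3.png

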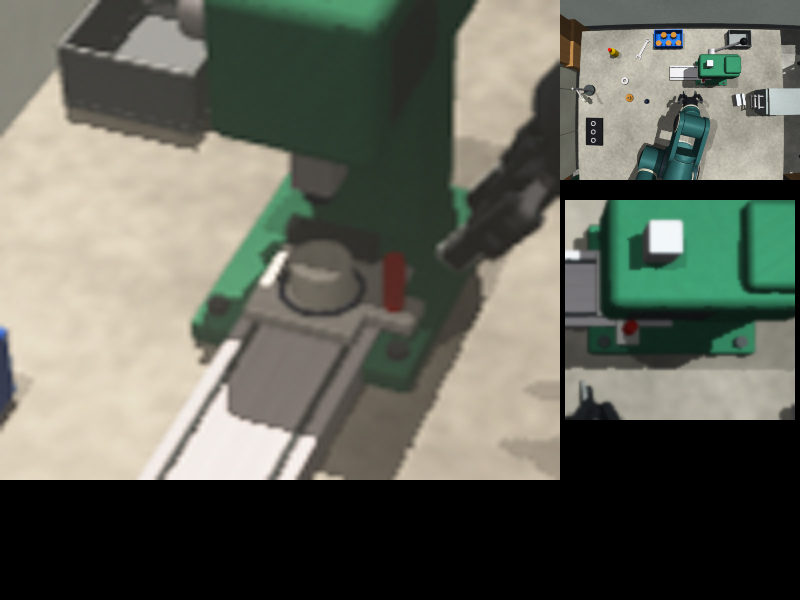

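The final side crop shows the collar upright in the ring at (320,275), under the ram. The post is at (395,280), the gripper is clear and the bystanders haven't moved. I'll hand in.

```bash
python3 -c "
from plant import *
print(close_job())"
```

```text
the job is handed in; nothing more can be done
None
```

The collar is upright in its nest, the carriage is home against the end stop under the ram, and the arm is clear of the press; finger force on the collar stayed around 20 N, the job was handed in at about 17 s, and no verdict came back.

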